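# Hold back the edge sander's idler arm for a belt change

## Task

I want to slip a new belt onto the green bench edge sander. Pull the red lock knob on the idler arm straight up to its stop while the arm is still at rest; then, with the arm unlocked, swing it against its spring all the way to its stop on the robot's side, and finish holding it there with the gripper - do not let go. Leave everything else on the table and on the sander where it is.

Things in the scene. Friction and masses are not known exactly. Their poses are not given: they have to be found in the camera images.
- knob_grip (a point): centre (half-way up) of the red round lock knob, 26 mm across and 28 mm tall, upright on a 20 mm collar near the free end of the idler arm; the collar stands 13 mm on the arm, so the knob's underside is 14 mm above the arm's flat top and its centre 28 mm above it; pushed in, the centre is 128 mm above the table. Nothing on the sander but this knob rises above 115 mm. It may be gripped from above, straight down.
- pivot_axis (a point): point on the upright axis about which the idler arm swings, at the height of the pushed-in knob's centre (128 mm above the table); the knob's axis is 130 mm from it. Its z axis is up and it turns with the sander
- lock_knob (a joint): how far the sprung lock knob is pulled up out of the arm, m: 0 pushed in (start), 0.018 at its stop. Its spring pulls back with about 3 N at 0 and 6.5 N at the stop. Under it a pin sits in a notch of the brass index plate and blocks the arm; the pin clears the plate from about 0.012 up. Once the arm has swung by more than about 0.1 rad the pin can only drop onto the plate's top, which does not hold the arm
- idler_arm (a joint): swing of the aluminium idler arm (150 x 28 x 12 mm, flat top 100 mm above the table, black rubber drum under it) about its pivot, rad: 0 at rest (start), growing anticlockwise seen from above, 0.85 at its stop. With the knob pushed in it is locked (a few hundredths of a rad of play). Its spring pulls back towards 0 with about 3 N at the knob at 0 and 8 N at the stop, and the arm flies back if let go
- sander: the fixed green bench edge sander, base 220 x 380 x 30 mm (x by y by height); origin at table height, under the base, 10 mm from its middle along y. In its own frame the pivot is at x 60, y 60 mm and the knob at rest at x -5, y 173 mm; at the arm's stop the knob is at about x -69, y 83 mm, so it swings towards its -x side (the robot's side) and towards the grey motor and fixed drum at -y
- cleaning_block: bystander, not to be disturbed: abrasive-belt cleaning block, reddish, 30 x 110 x 25 mm, lying on the sander's base; origin in the centre of its underside
- mallet: bystander, not to be disturbed: wooden-handled hammer lying on the table
- awl: bystander, not to be disturbed: screwdriver-like awl lying on the table
- paint_jar: bystander, not to be disturbed: small amber jar of edge paint with a white lid and a paper label, 52 mm across, 60 mm tall; origin in the centre of its underside
- glue_bottle: bystander, not to be disturbed: white bottle with an orange cap, 56 mm across, 140 mm tall; origin in the centre of its underside
- weight: bystander, not to be disturbed: brass weight, 60 mm across, 58 mm tall; origin in the centre of its underside
- sample_strip: bystander, not to be disturbed: stiff brown board strip, 160 x 40 x 12 mm; origin in the centre of its underside

How it is judged:
By the outcome, as a careful person would: the job done as asked, in the order asked, and still so for the second after the job is handed in, while the arm keeps its last pose, push and grip.
It also fails if it takes over 32 s, if anything falls off the work surface, if the arm or the gripper's body presses on something with over 40 N, if the wrist force passes 120 N, or if a joint passes its speed limit or range.

## Robot

A 7-joint arm with a two-finger parallel gripper is mounted at the origin on the work surface. World frame = base frame: x ahead of the robot, y to its left, z up, the work surface at z = 0. Lengths are in m, angles in degrees, forces in N, time in s.
With the tool pointing down it reaches from about 0.425 to 0.95 m from the base axis. Payload 4.7 kg.
Tool frame: the origin (TCP) lies on the centre line of the jaws, within the pads' length; the fingertips stand 11 mm ahead of it and the grasp point (between the pads) lies 8 mm behind it; z points along the fingers, y is the line along which they close (so a half turn about z gives the same grasp; the last joint's range is limited). The gripper opens to 85 mm and grips with 20 to 120 N. Pads are 22 mm wide; open, the fingers measure 114 mm over their backs; the gripper's body (76 mm by 85 mm) begins 54 mm behind the grasp point. The pads swing forward as they close: fully open they stand 13 mm farther back than shut.
Start: joints at [-72.416, 26.849, -2.785, 87.806, 1.381, 65.374, -4.715], TCP at [0.222, 0.637, 0.242] pointing down, gripper open.
Joint ranges: [-148.3, 148.3], [-19.14, 114.17], [-79.39, 73.82], [5.75, 140.21], [-59.74, 239.74], [12.07, 113.84], [-152.46, 152.46]. Speed limits (degrees/s): [147.25, 147.25, 180, 180, 180, 180, 180].

## Interface

Orientations are given as a 3x3 rotation matrix whose columns are the frame's x, y, z axes.
In Python, from station import sensors, vision, robot gives the robot as it stands. The module is installed in compiled form; this text tells all that it offers.
- The arm moves only by the tool move_arm, never from a script. Its argument "targets" is one flat list of numbers, 7 for each row, row after row: the finger opening in mm, from 0 to 85.4, then the shift along the world's x, y, z scaled (see below), then the turn, a rotation vector about the world's x, y, z scaled (see below). A call has 1 to 8 rows; each row is the pose to reach, as a shift and turn from the pose commanded when the call began; what a row does not reach only later rows make up. The controller multiplies each number of a shift by 150 mm and each number of a turn by 90 degrees. A row lasts 1/8 s, in which the tool goes at most 62.5 mm and 10.7 degrees, less where a joint would pass 70% of its speed; a pose out of reach is approached as far as the arm can. A call with a number of a shift or a turn outside -1 to 1 is refused whole. A call with a gripper value outside its range is refused whole. The fingers move at their own pace and stop on an object; "force" is the grip in N (left out, the last holds). Time passes only in rows, so rows that repeat a pose let the fingers close. It gives the time, the measured TCP pose, the force, the opening and the grip force at its end, in the units of the state.
- sensors.get_obs(): the state, without advancing time (a new reading comes with each control period).
- vision.get_image(name): name is "scene" or "top" or "wrist"; returns a dict with "color" (420x560x3 uint8, red, green, blue), "intrinsics" (3x3 intrinsics, pixels), "extrinsics" (4x4, takes a point from world to camera coordinates). Camera axes: x right, y down, z forward; pixel columns grow to the right and rows downward; lengths in m; the calibration is good to about 2 mm. A picture is of the moment at which its call begins. There is no depth.
- robot.job_done(): hands the job in; it is judged then, once.
The state is a dict: "time": time; "qpos": joint angles; "qvel": joint speeds; "tau": joint torques, N m; "eef_pos": TCP position; "tcp_rot": TCP orientation; "ft_force": force on the tool from outside, world axes, zero at the start; "torque": the same for the moment, N m; "opening": finger opening in m; "finger_force": force on a finger pad.
Only numpy, scipy, OpenCV 4.12 (cv2) and the standard library are available. Lean on these libraries where they do the work, as an engineer would, in place of code of your own. Each camera call takes 0.05 s, during which the arm holds its last target. There are 200 camera calls.

## Working session

There is one attempt and no reset: what is moved stays moved. The work goes in short steps, Python scripts to look and compute and a tool call to move; the robot and the scene stay as the last step left them, time stands still between calls to the robot, and variables do not carry over. Pictures are saved under pics/ and viewed, at most 10 in all, crops included, and the job is handed in when it is done.

Besides the shell and the picture viewer there is one more tool, called after "Call:" by a JSON object that holds its "api" and its "payload". move_arm: Moves the arm, as the interface text tells. Shifts and turns lie within -1 to 1; 1 stands for 150 mm of shift or 90 degrees of turn. Its arguments: {"type":"object","properties":{"targets":{"type":"array","items":{"type":"number"}},"force":{"type":"number"}},"required":["targets"]}

```bash
mkdir -p pics
cat > h.py <<'E'
import numpy as np, cv2
from station import sensors, vision, robot
def grab(n,tag):
    d=vision.get_image(n); np.savez(f'pics/{n}_{tag}.npz',**d)
    cv2.imwrite(f'pics/{n}_{tag}.png',cv2.cvtColor(d['color'],cv2.COLOR_RGB2BGR)); return d
def ray(d,u,v):
    E=d['extrinsics'];R=E[:3,:3];c=-R.T@E[:3,3]
    r=R.T@np.linalg.solve(d['intrinsics'],[u,v,1.]);return c,r/np.linalg.norm(r)
def onz(d,u,v,z):
    c,r=ray(d,u,v);return c+r*(z-c[2])/r[2]
def blobs(d,lo,hi,amin=30):
    h=cv2.cvtColor(d['color'],cv2.COLOR_RGB2HSV)
    m=cv2.inRange(h,np.array(lo),np.array(hi))
    if lo[0]==0: m|=cv2.inRange(h,np.array([172,lo[1],lo[2]]),np.array([180,hi[1],hi[2]]))
    n,l,s,c=cv2.connectedComponentsWithStats(m)
    return [(s[i].tolist(),c[i].round(1).tolist()) for i in range(1,n) if s[i][4]>amin]
E
python3 - <<'E'
from h import *
for n in('top','scene'):
    d=grab(n,0);print(n,ray(d,280,210));print(blobs(d,(0,150,80),(6,255,255)))
o=sensors.get_obs();print(o)
E
```

```text
top (array([ 0.40798063, -0.06115841,  1.26048223]), array([ 0.07769727,  0.02507673, -0.99666157]))
[([154, 175, 9, 33, 270], [158.0, 191.4]), ([289, 211, 7, 8, 50], [292.0, 214.6])]
scene (array([1.15079075, 0.00624729, 1.19980995]), array([-0.50459295, -0.06279808, -0.86107047]))
[([280, 193, 8, 11, 65], [283.7, 197.5]), ([411, 239, 10, 33, 239], [415.8, 254.5]), ([377, 361, 10, 9, 36], [382.2, 364.4]), ([417, 366, 10, 9, 42], [422.3, 369.7])]
{'time': 0.1, 'qpos': array([-72.41601069,  26.88805618,  -2.78223998,  87.87030178,
         1.38070301,  65.37606265,  -4.71309943]), 'qvel': array([-0.04135242, -0.1915354 ,  0.00021526, -0.18987336, -0.02006013,
        0.0916813 , -0.0239268 ]), 'tau': array([ 4.48443852e-04, -5.11512887e+01, -4.70839546e-02, -2.38392395e+01,
        1.07783766e-02,  4.22793892e-03, -5.70998097e-06]), 'eef_pos': array([0.22225852, 0.63678815, 0.24139542]), 'tcp_rot': array([[-9.44160115e-01,  3.29486603e-01, -5.04837826e-04],
       [ 3.29486980e-01,  9.44158612e-01, -1.68680861e-03],
       [-7.91338580e-05, -1.75895490e-03, -9.99998450e-01]]), 'ft_force': array([-0.00806604,  0.03284002,  0.09191864]), 'torque': array([ 0.03350801, -0.02749879, -0.02415701]), 'finger_force': 0.0, 'opening': 0.08525324736442287}
```

View pics/top_0.png

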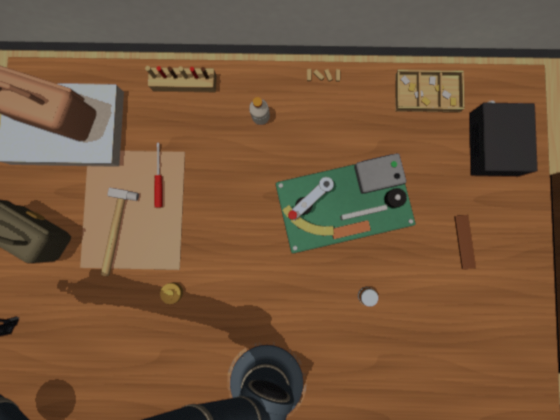

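View pics/scene_0.png

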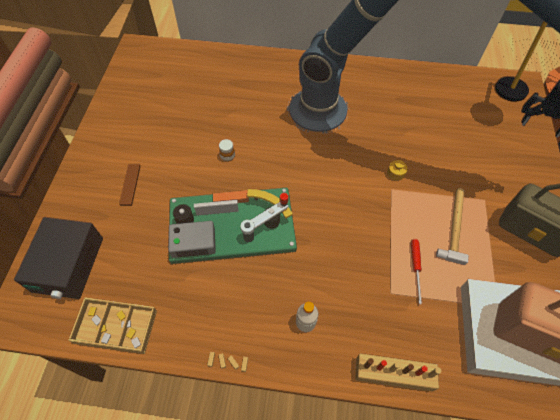

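The top view shows the sander around (345,203), with the red knob at (292,215) and the pivot at (326,184). In the scene view the knob is at (284,198) and the pivot at about (248,227).

Run:
```python
from h import *
T=dict(np.load('pics/top_0.npz'));S=dict(np.load('pics/scene_0.npz'))
def tri(a,b):
    (c1,r1),(c2,r2)=a,b
    k=np.linalg.lstsq(np.c_[r1,-r2],c2-c1,rcond=None)[0]
    p,q=c1+k[0]*r1,c2+k[1]*r2;return (p+q)/2,np.linalg.norm(p-q)
print('knob tri',tri(ray(T,292,214.6),ray(S,283.7,197.5)))
print('knob top z.142 T',onz(T,292,214.6,.138),'S .13',onz(S,283.7,197.5,.13))
print('pivot',onz(T,326,184,.108),onz(S,248,227,.108))
h=cv2.cvtColor(T['color'],cv2.COLOR_RGB2HSV)
m=cv2.inRange(h,np.array((60,80,30)),np.array((90,255,255)))
n,l,s,c=cv2.connectedComponentsWithStats(m);i=1+s[1:,4].argmax()
P=np.argwhere(l==i)[:,::-1]
W=np.array([onz(T,u,v,.03)[:2] for u,v in P],np.float32)
b=cv2.minAreaRect(W);print(b)
bp=cv2.boxPoints(b);
k=onz(T,292,214.6,.138)[:2]
for w in(b[2],b[2]-90,b[2]+90):
    a=np.radians(w);R=np.array([[np.cos(a),-np.sin(a)],[np.sin(a),np.cos(a)]])
    for o in(.01,-.01):
        org=np.array(b[0])+R@[0,o];print(w,o,'knob in sander',R.T@(k-org),'knob pred',org+R@[-.005,.173],'piv',org+R@[.06,.06],'stop',org+R@[-.069,.083])
for d,(u,v),nm in((T,(292,214),'t'),(S,(270,210),'s')):
    cr=d['color'][v-50:v+50,u-65:u+65,::-1];cv2.imwrite(f'pics/c{nm}.png',cv2.resize(cr,None,fx=6,fy=6,interpolation=2))
cv2.imwrite('pics/c.png',cv2.resize(np.vstack([cv2.imread('pics/ct.png'),cv2.imread('pics/cs.png')]),(390,600)))
```

```text
knob tri (array([ 0.48389143, -0.06602624,  0.13506951]), np.float64(0.0007155144345364917))
knob top z.142 T [ 0.48366063 -0.06565826  0.138     ] S .13 [ 0.48074697 -0.06672851  0.13      ]
pivot [ 0.57328871 -0.15915103  0.108     ] [ 0.57889588 -0.15599748  0.108     ]
((0.528287947177887, -0.22123438119888306), (0.2125442624092102, 0.3720738887786865), 14.224459648132324)
14.224459648132324 0.01 knob in sander [-0.00503071  0.15177212] knob pred [ 0.47847426 -0.04507367] piv [ 0.56924789 -0.13863727] stop [ 0.43855138 -0.14804048]
14.224459648132324 -0.01 knob in sander [-0.00503071  0.17177212] knob pred [ 0.48338869 -0.06446048] piv [ 0.57416232 -0.15802408] stop [ 0.4434658  -0.16742729]
-75.77554035186768 0.01 knob in sander [-0.16177212 -0.01503071] knob pred [ 0.70444866 -0.1714207 ] piv [ 0.61088506 -0.26219433] stop [ 0.60148185 -0.13149781]
-75.77554035186768 -0.01 knob in sander [-0.16177212  0.00496929] knob pred [ 0.68506185 -0.17633512] piv [ 0.59149825 -0.26710875] stop [ 0.58209504 -0.13641223]
104.22445964813232 0.01 knob in sander [ 0.16177212 -0.00496929] knob pred [ 0.35212723 -0.27104807] piv [ 0.44569084 -0.18027443] stop [ 0.45509404 -0.31097095]
104.22445964813232 -0.01 knob in sander [0.16177212 0.01503071] knob pred [ 0.37151405 -0.26613364] piv [ 0.46507765 -0.17536001] stop [ 0.47448085 -0.30605653]
```

View pics/c.png

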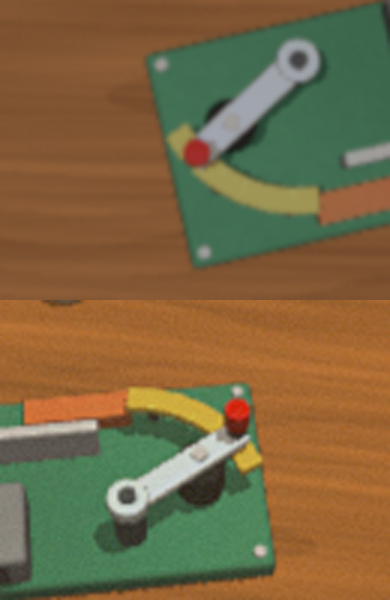

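Measurements agree: knob at (0.484,-0.066), pivot at (0.574,-0.158) with radius 0.129, and stop at (0.4435,-0.167). In the crops the knob is at the arm's end above the brass plate, with nothing near it. I'll bring the tool over along a path that stays within reach, turning the jaws to close along the tangent (about 44°).

Call:
{"api": "move_arm", "payload": {"targets": [85,0.2,-0.18,0,0,0,-0.014,85,0.4,-0.36,0,0,0,-0.028,85,0.6,-0.54,0,0,0,-0.042,85,0.8,-0.73,0,0,0,-0.056,85,1.0,-0.91,0,0,0,-0.07]}}

```text
time: 0.72
eef_pos: [0.3732, 0.4995, 0.2419]
tcp_rot: [[-0.902, 0.432, -0.0], [0.432, 0.902, -0.001], [0.0, -0.001, -1.0]]
ft_force: [0.8, 0.1, -0.6]
opening: 0.0849
finger_force: 0.0
```

Call:
{"api": "move_arm", "payload": {"targets": [60,0.14,-0.19,0,0,0,-0.014,60,0.28,-0.38,0,0,0,-0.028,60,0.42,-0.57,0,0,0,-0.042,60,0.56,-0.76,0,0,0,-0.056,60,0.66,-0.95,0,0,0,-0.07]}}

```text
time: 1.35
eef_pos: [0.4721, 0.3569, 0.2419]
tcp_rot: [[-0.849, 0.529, -0.0], [0.529, 0.849, -0.001], [0.0, -0.001, -1.0]]
ft_force: [0.8, 0.1, 0.0]
opening: 0.0599
finger_force: 0.0
```

Call:
{"api": "move_arm", "payload": {"targets": [60,0.05,-0.2,0,0,0,-0.015,60,0.1,-0.4,0,0,0,-0.03,60,0.14,-0.6,0,0,0,-0.045,60,0.18,-0.8,0,0,0,-0.06,60,0.2,-1,0,0,0,-0.08]}}

```text
time: 1.98
eef_pos: [0.5017, 0.2063, 0.2424]
tcp_rot: [[-0.775, 0.632, 0.0], [0.632, 0.775, 0.0], [-0.0, 0.0, -1.0]]
ft_force: [0.4, -0.3, -0.8]
opening: 0.06
finger_force: 0.0
```

Call:
{"api": "move_arm", "payload": {"targets": [60,0,-0.2,0,0,0,-0.015,60,0,-0.4,0,0,0,-0.03,60,0,-0.6,0,0,0,-0.045,60,0,-0.8,0,0,0,-0.06,60,0,-0.9,0,0,0,-0.074,60,0,-0.9,0,0,0,-0.074]}}

```text
time: 2.72
eef_pos: [0.5015, 0.0723, 0.2424]
tcp_rot: [[-0.697, 0.717, 0.0], [0.717, 0.697, 0.0], [0.0, 0.0, -1.0]]
ft_force: [0.1, 0.5, 0.2]
opening: 0.0602
finger_force: 0.0
```

Call:
{"api": "move_arm", "payload": {"targets": [60,-0.03,-0.23,0,0,0,0,60,-0.06,-0.46,0,0,0,0,60,-0.09,-0.69,0,0,0,0,60,-0.118,-0.92,0,0,0,0,60,-0.118,-0.92,0,0,0,0]}}

```text
time: 3.35
eef_pos: [0.4837, -0.0661, 0.2424]
tcp_rot: [[-0.696, 0.718, 0.0], [0.718, 0.696, -0.0], [-0.0, 0.0, -1.0]]
ft_force: [-0.5, -0.7, -0.3]
opening: 0.0602
finger_force: 0.0
```

Run:
```python
from h import *
d=grab('wrist',1);print(sensors.get_obs()['eef_pos'])
print(ray(d,280,210))
for b in blobs(d,(0,150,60),(6,255,255)):
    print(b,onz(d,*b[1],.128),onz(d,*b[1],.14))
```

```text
[ 0.48398724 -0.06424307  0.24235767]
(array([ 0.43635818, -0.01695483,  0.37446625]), array([ 0.17668868, -0.18680897, -0.96637649]))
([261, 190, 39, 42, 1224], [279.9, 211.5]) [ 0.48212873 -0.06543027  0.128     ] [ 0.47990025 -0.06307009  0.14      ]
```

View pics/wrist_1.png

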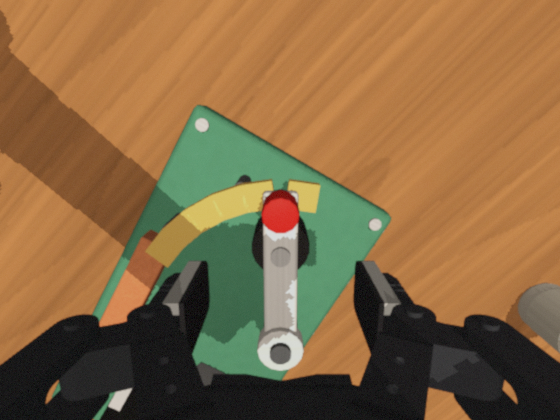

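The wrist view shows the knob at (280,212) and the arm lying along the gripper's midline (pivot at 280,352), so the fingers straddle it. This agrees with the first estimate to about 2 mm. Next I'll descend.

Call:
{"api": "move_arm", "payload": {"targets": [60,0,0,-0.2,0,0,0,60,0,0,-0.4,0,0,0,60,-0.007,-0.005,-0.6,0,0,0,60,-0.007,-0.005,-0.72,0,0,0,60,-0.007,-0.005,-0.815,0,0,0,60,-0.007,-0.005,-0.815,0,0,0]}}

```text
time: 4.15
eef_pos: [0.4824, -0.0642, 0.1192]
tcp_rot: [[-0.7, 0.714, -0.002], [0.714, 0.7, 0.0], [0.002, -0.001, -1.0]]
ft_force: [-1.0, -0.0, 0.6]
opening: 0.0603
finger_force: 0.0
```

Call:
{"api": "move_arm", "payload": {"targets": [20,0,0,0,0,0,0,20,0,0,0,0,0,0,20,0,0,0,0,0,0,20,0,0,0,0,0,0,20,0,0,0,0,0,0,20,0,0,0,0,0,0], "force": 50}}

```text
time: 4.9
eef_pos: [0.4827, -0.0659, 0.1211]
tcp_rot: [[-0.698, 0.716, 0.001], [0.716, 0.698, 0.0], [-0.0, 0.001, -1.0]]
ft_force: [-2.8, -0.6, 5.3]
opening: 0.0246
finger_force: 48.8
```

Run:
```python
from h import *
d=grab('wrist',2);o=sensors.get_obs();print(o['eef_pos'],o['ft_force'],o['torque'],o['qpos'],o['opening'])
print(blobs(d,(0,150,60),(6,255,255)))
```

```text
[ 0.48274319 -0.06581627  0.12107031] [-2.07181988 -0.20266914  6.40387289] [-0.23299615  0.51905027  0.05125241] [-13.21310444  18.78445197  19.39028307 120.77575634  -9.24941037
  41.76670947  56.42906478] 0.0251597971065997
[([245, 253, 73, 91, 5266], [280.9, 299.9])]
```

View pics/wrist_2.png

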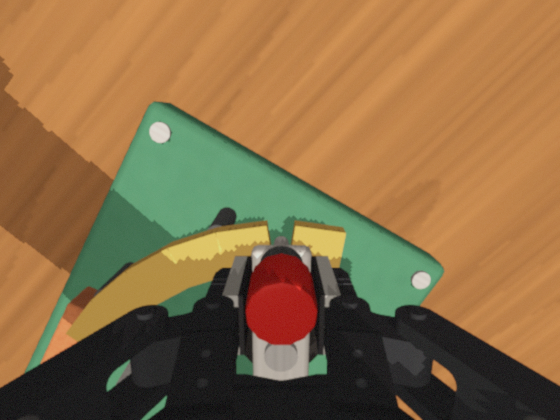

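The wrist view shows the knob centred between the pads at (281,300), and the 25 mm opening fits. Now I'll pull it straight up.

Call:
{"api": "move_arm", "payload": {"targets": [20,0,0,0.03,0,0,0,20,0,0,0.06,0,0,0,20,0,0,0.08,0,0,0,20,0,0,0.1,0,0,0,20,0,0,0.1,0,0,0]}}

```text
time: 5.58
eef_pos: [0.4827, -0.0658, 0.1351]
tcp_rot: [[-0.698, 0.716, 0.0], [0.716, 0.698, -0.0], [-0.001, -0.0, -1.0]]
ft_force: [1.7, -3.3, -5.6]
opening: 0.0251
finger_force: 49.3
```

Call:
{"api": "move_arm", "payload": {"targets": [20,0,0,0.01,0,0,0,20,0,0,0.02,0,0,0,20,0,0,0.02,0,0,0]}}

```text
time: 5.95
eef_pos: [0.4827, -0.0657, 0.1381]
tcp_rot: [[-0.698, 0.716, 0.0], [0.716, 0.698, -0.0], [-0.0, -0.0, -1.0]]
ft_force: [2.3, -4.8, -6.7]
opening: 0.0248
finger_force: 49.3
```

Call:
{"api": "move_arm", "payload": {"targets": [20,0,0,0.01,0,0,0,20,0,0,0.01,0,0,0]}}

```text
time: 6.2
eef_pos: [0.4826, -0.0658, 0.1393]
tcp_rot: [[-0.698, 0.716, 0.0], [0.716, 0.698, -0.001], [-0.001, -0.0, -1.0]]
ft_force: [2.7, -5.5, -8.8]
opening: 0.0247
finger_force: 50.1
```

Call:
{"api": "move_arm", "payload": {"targets": [20,0,0,0.007,0,0,0,20,0,0,0.007,0,0,0]}}

```text
time: 6.45
eef_pos: [0.4826, -0.0658, 0.1395]
tcp_rot: [[-0.698, 0.716, 0.0], [0.716, 0.698, -0.001], [-0.001, -0.001, -1.0]]
ft_force: [4.7, -5.6, -16.5]
opening: 0.0248
finger_force: 50.3
```

The TCP has stopped at 18 mm of travel and the force has jumped to 16 N, so the knob is at its stop. Next I'll work out the arc.

Run:
```python
from h import *
o=sensors.get_obs();p=o['eef_pos'];print(p,o['ft_force'])
a0=134.4
f=lambda t:.13*np.array([np.cos(np.radians(a0+t)),np.sin(np.radians(a0+t))])
for s,ts in((0,range(2,17,2)),(16,range(18,33,2)),(32,range(34,53,2))):
    for t in ts: print(t,((f(t)-f(s))/.15).round(3),round((t-s)/90,3))
```

```text
[ 0.48257952 -0.06582344  0.13945197] [  4.73575807  -5.60472815 -16.50786571]
2 [-0.021 -0.022] 0.022
4 [-0.042 -0.044] 0.044
6 [-0.061 -0.067] 0.067
8 [-0.08 -0.09] 0.089
10 [-0.098 -0.115] 0.111
12 [-0.115 -0.14 ] 0.133
14 [-0.132 -0.165] 0.156
16 [-0.147 -0.191] 0.178
18 [-0.014 -0.027] 0.022
20 [-0.028 -0.054] 0.044
22 [-0.041 -0.081] 0.067
24 [-0.052 -0.109] 0.089
26 [-0.063 -0.137] 0.111
28 [-0.073 -0.166] 0.133
30 [-0.081 -0.195] 0.156
32 [-0.089 -0.224] 0.178
34 [-0.007 -0.03 ] 0.022
36 [-0.012 -0.059] 0.044
38 [-0.017 -0.089] 0.067
40 [-0.02  -0.119] 0.089
42 [-0.023 -0.149] 0.111
44 [-0.024 -0.18 ] 0.133
46 [-0.024 -0.21 ] 0.156
48 [-0.024 -0.24 ] 0.178
50 [-0.022 -0.27 ] 0.2
52 [-0.019 -0.3  ] 0.222
```

Call:
{"api": "move_arm", "payload": {"targets": [20,-0.018,-0.025,-0.003,0,0,0.022,20,-0.039,-0.047,-0.003,0,0,0.044,20,-0.058,-0.07,-0.003,0,0,0.067,20,-0.077,-0.093,-0.003,0,0,0.089,20,-0.077,-0.093,-0.003,0,0,0.089]}}

```text
time: 7.08
eef_pos: [0.4713, -0.0783, 0.1394]
tcp_rot: [[-0.791, 0.612, 0.0], [0.612, 0.791, 0.001], [0.0, 0.001, -1.0]]
ft_force: [5.2, -0.5, -16.1]
opening: 0.0246
finger_force: 50.6
```

Call:
{"api": "move_arm", "payload": {"targets": [20,-0.015,-0.027,0,0,0,0.022,20,-0.032,-0.052,0,0,0,0.044,20,-0.049,-0.077,0,0,0,0.067,20,-0.064,-0.103,0,0,0,0.089,20,-0.078,-0.13,0,0,0,0.111,20,-0.092,-0.157,0,0,0,0.133,20,-0.105,-0.184,0,0,0,0.156,20,-0.116,-0.212,0,0,0,0.178]}}

```text
time: 8.07
eef_pos: [0.4532, -0.1088, 0.1394]
tcp_rot: [[-0.93, 0.369, -0.002], [0.369, 0.93, 0.003], [0.003, 0.002, -1.0]]
ft_force: [3.0, 1.4, -12.5]
opening: 0.0246
finger_force: 50.8
```

Call:
{"api": "move_arm", "payload": {"targets": [20,-0.011,-0.028,0,0,0,0.022,20,-0.021,-0.057,0,0,0,0.044,20,-0.029,-0.086,0,0,0,0.067,20,-0.037,-0.115,0,0,0,0.089,20,-0.044,-0.145,0,0,0,0.111,20,-0.049,-0.174,0,0,0,0.133,20,-0.054,-0.204,0,0,0,0.156,20,-0.057,-0.234,0,0,0,0.178]}}

```text
time: 9.07
eef_pos: [0.444, -0.1432, 0.1393]
tcp_rot: [[-0.995, 0.098, -0.004], [0.098, 0.995, 0.005], [0.004, 0.004, -1.0]]
ft_force: [0.6, 3.6, -9.1]
opening: 0.0246
finger_force: 51.1
```

Call:
{"api": "move_arm", "payload": {"targets": [20,-0.003,-0.03,0,0,0,0.022,20,-0.004,-0.06,0,0,0,0.044,20,-0.004,-0.09,0,0,0,0.067,20,-0.004,-0.105,0,0,0,0.078,20,-0.004,-0.105,0,0,0,0.078]}}

```text
time: 9.7
eef_pos: [0.443, -0.1597, 0.1393]
tcp_rot: [[-1.0, -0.024, -0.004], [-0.024, 1.0, 0.004], [0.004, 0.004, -1.0]]
ft_force: [-1.4, 5.3, -8.8]
opening: 0.0247
finger_force: 51.2
```

Call:
{"api": "move_arm", "payload": {"targets": [20,0,-0.015,0,0,0,0.011,20,0.001,-0.03,0,0,0,0.02,20,0.001,-0.03,0,0,0,0.02]}}

```text
time: 10.07
eef_pos: [0.4431, -0.164, 0.1393]
tcp_rot: [[-0.998, -0.056, -0.004], [-0.056, 0.998, 0.004], [0.004, 0.004, -1.0]]
ft_force: [-2.2, 5.2, -8.7]
opening: 0.0244
finger_force: 51.2
```

Call:
{"api": "move_arm", "payload": {"targets": [20,0.001,-0.01,0,0,0,0,20,0.001,-0.02,0,0,0,0,20,0.001,-0.02,0,0,0,0]}}

```text
time: 10.45
eef_pos: [0.4432, -0.1659, 0.1393]
tcp_rot: [[-0.998, -0.058, -0.005], [-0.058, 0.998, 0.005], [0.005, 0.005, -1.0]]
ft_force: [-3.3, 8.1, -7.1]
opening: 0.0243
finger_force: 51.4
```

Call:
{"api": "move_arm", "payload": {"targets": [20,0,-0.01,0.004,0,0,0,20,0,-0.01,0.004,0,0,0,20,0,-0.01,0.004,0,0,0]}}

```text
time: 10.82
eef_pos: [0.4432, -0.166, 0.1394]
tcp_rot: [[-0.998, -0.059, -0.006], [-0.059, 0.998, 0.007], [0.005, 0.007, -1.0]]
ft_force: [-0.3, 11.4, -9.9]
opening: 0.0246
finger_force: 51.2
```

Run:
```python
from h import *
d=grab('wrist',3);t=grab('top',3);s=grab('scene',3);o=sensors.get_obs();print(o['eef_pos'],o['ft_force'],o['torque'])
p=o['eef_pos'][:2]
print('angle',np.degrees(np.arctan2(*(p-[.5742,-.158])[::-1]))%360)
c=[cv2.resize(d['color'],(400,300)),cv2.resize(t['color'][130:280,240:440],(400,300)),cv2.resize(s['color'][150:300,140:340],(400,300))]
cv2.imwrite('pics/m3.png',np.vstack([np.hstack(c[:2]),np.hstack([c[2],c[2]*0])])[:,:,::-1])
```

```text
[ 0.44315049 -0.16604008  0.13935277] [ -1.18430986  11.89856123 -10.19547112] [ 2.08714487  0.10176969 -0.06572637]
angle 183.51077987452544
```

View pics/m3.png

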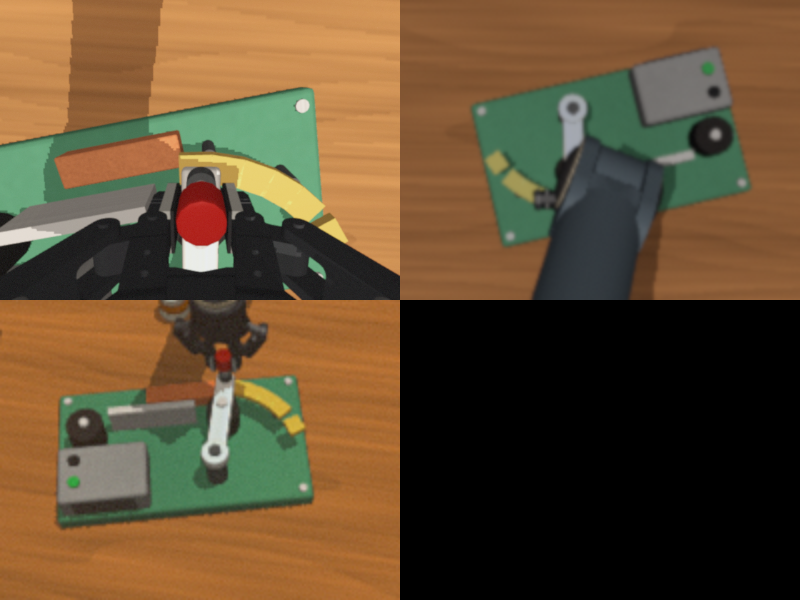

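The views show the arm swung about 49° (0.85 rad) to the end of the brass plate, with the knob held up in the jaws (203,215 in the wrist panel). The block and motor haven't moved. The last push gave no motion while the force rose to 12 N, so the arm is on its stop.

```bash
python3 -c "
from station import robot;print(robot.job_done())"
```

```text
the job is handed in; nothing more can be done
None
```

I pulled the lock knob up to its 18 mm stop with the arm at rest, then swung the idler arm about 0.85 rad to its stop on the robot's side. The gripper is still holding it there, nothing else looked moved in the last pictures, and the job was handed in at about 11 s of the 32 s allowed.

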